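Pack the drill battery and snap the case shut

ROBOT

A 6-joint arm with a two-finger parallel gripper is mounted at the origin on the work surface. World frame = base frame: x ahead of the robot, y to its left, z up, the work surface at z = 0. Lengths are in mm, angles in degrees, forces in N, time in s.
With the tool pointing down it reaches from about 300 to 850 mm from the base axis. Payload 4.2 kg.
Tool frame: the origin (TCP) lies at the very end of the fingers, on their centre line; the grasp point (between the pads) lies env.grip_point_offset behind it (env.grip_point_offset is the distance from the TCP to the grasp point, in mm); z points along the fingers, y is the direction in which the jaws open and shut (so a half turn about z gives the same grasp; the last joint's range is limited). The gripper opens to 91 mm and grips with 3 to 60 N. Pads are 32 mm wide; open, the fingers measure 118 mm over their backs; the gripper's body (76 mm by 178 mm) begins 60 mm behind the grasp point.
Start: joints at [62.796, 18.312, 89.639, -0, 72.044, -1.146], TCP at [252.592, 516.566, 213.976] pointing down, gripper open.
Joint ranges: [-177.97, 177.97], [-48.28, 115.42], [12.27, 149.76], [-77.06, 257.06], [2.81, 150.46], [-146.56, 146.56]. Speed limits (degrees/s): [147.25, 147.25, 180, 180, 180, 180].

INTERFACE

Orientations are given as [roll, pitch, yaw] about the fixed x, y, z axes, in that order (R = Rz(yaw) Ry(pitch) Rx(roll)).
In Python, from workcell import env, grab_frame, camera_params gives the robot as it stands. The module is installed in compiled form; this text tells all that it offers.
- The arm moves only by the shell command python3 -m creep 'ROWS' [OPENING] [FORCE]. ROWS is a JSON object of lists of equal length, an entry for each row: "offset": the shift along the tool's x, y, z in m, a list of three; "rotation": the turn, a rotation vector about the tool's x, y, z in degrees, a list of three. A call has 1 to 5 rows; each row shifts and turns the commanded pose from where the row before left it, along the tool's axes as they then stand; what a row does not reach is not made up. A row lasts 1/8 s, in which the tool goes at most 62.5 mm and 10.7 degrees, less where a joint would pass 70% of its speed; a pose out of reach is approached as far as the arm can. A call is refused whole if a number of a shift passes 0.0625 or a number of a turn 10.7, either way. A call with a gripper value outside its range is refused whole. OPENING is the closure, from 0 (fully open) to 1 (shut), set as the call begins (- or left out, the last holds). The fingers move at their own pace and stop on an object; FORCE is the grip in N (left out, the last holds). Time passes only in rows, so rows that do not move let the fingers close. It gives the time, the measured TCP pose, the force and the opening at its end, in the units of the state.
- env.state(): the state, without advancing time (a new reading comes with each control period).
- grab_frame(name): name is "side" or "top" or "wrist"; returns the picture (420x560x3 uint8, red, green, blue); there is no depth.
- camera_params(name): a dict with "mtx" (3x3 intrinsics, pixels), "k1" (the pictures are not rectified: a ray, as slopes to the right and down, at radius r is drawn at 1 + k1 r^2 times it, then the intrinsics apply), "R" (3x3) and "t" (3): a world point X has camera coordinates R X + t. Camera axes: x right, y down, z forward; pixel columns grow to the right and rows downward; lengths in mm; the calibration is good to about 2 mm. A picture is of the moment at which its call begins: read the wrist's pose just before it. camera_params takes no time and is no camera call; for the wrist camera it gives the pose at the moment of the call.
- env.job_done(): hands the job in, once; it reports no verdict.
The state is a dict: "time_s": time; "qpos": joint angles; "qvel": joint speeds; "effort": joint torques, N m; "ee_pos": TCP position; "ee_rot": TCP orientation; "force": force on the tool from outside, world axes, zero at the start; "torque": the same for the moment, N m; "gripper_width": finger opening in mm.
Only numpy, scipy, OpenCV 4.12 (cv2) and the standard library are available. Lean on these libraries where they do the work, as an engineer would, in place of code of your own. Each camera call takes 0.05 s, during which the arm holds its last target.

TASK

Pack this drill kit away: stand the loose battery pack upright in the empty pocket of the open blue case, swing the lid down, then press the lid's yellow pad until you feel the hidden catch snap, so that the lid stays down by itself when you let go. Press only as hard as the catch needs and stop once it has snapped: never load the case or its lid with more than 25 N. Leave the two pipe fittings and the carton where they are.

Things in the scene. Friction and masses are not known exactly. Their poses are not given: they have to be found in the camera images.
- case: Open blue plastic drill case fixed to the bench, 200 (its x) by 300 (its y) mm, rim 75 mm above the bench, walls and floor 8 mm. Origin: centre of its underside, on the bench; x points from the front wall (towards the robot) to the hinge side. A green drill lies fixed in its right half (y below +15 mm, up to 62 mm high). Two black spring plungers (x -84, y +-132 mm) stand 38 mm above the rim.
- pocket (a point): Centre of the yellow floor of the empty battery pocket in the case, 8 mm above the bench; axes as the case. The pocket is 50 mm (x) by 76 mm (y) inside; its grey walls are 4 mm thick and rise 18 mm above its floor, with 63 mm of free space beyond them in front and behind (x). A black catch housing, 70 mm high, stands at the middle of the case's front wall (y -24 to +24 mm).
- battery_mid (a point): Centre of the loose battery pack, a black upright block 44 mm (its x) by 70 mm (its y) by 62 mm high with a green band and brass contacts on top, about 0.4 kg; it starts standing on the bench, its z up. Either way round fits the pocket.
- lid (a joint): Angle of the lid in rad: 0 lies flat on the rim; it starts open at 1.60 to 1.70 (stop at 1.70), leaning slightly back past upright. The hinge is damped (pushing it quickly takes a few N): once pushed below about 1.25 rad the lid sinks by itself within about 4 s and rests ajar on the two spring plungers, at about 0.15 rad. Snapped shut it rests between 0 and 0.095 rad, depending on the case.
- hinge (a point): Point on the lid's hinge axis, in the middle of the case's rear top rim (100 mm from the case's centre along its x, 75 mm above the bench); the hinge axis runs along the case's y.
- lid_edge (a point): Middle of the lid's free edge, half-way through its thickness. The lid is a blue panel 200 mm from hinge to edge, 300 mm wide, 12 mm thick. Its z axis points out of the outer face (up when shut, away from the robot when open), its x axis from the free edge to the hinge. A black tongue with a steel roller stands 33 mm off the inner face near the middle of the edge.
- press_pad (a point): Centre of the outer face of the yellow press pad, 30 by 60 mm, 4 mm proud, 181 mm from the hinge. Pressed from ajar it meets the plungers (0.2 N/mm), then the catch: the force climbs to a peak of 7 to 17 N, drops by 4 N or more within 3 mm, to about 0 some 6 mm past the peak as the lid snaps in; 1 to 2 mm lower is a hard stop. How deep the catch sits differs by 14 mm between cases, unseen.
- tee: Loose cream-white plastic pipe tee, 80 by 55 mm, 38 mm high: leave alone.
- elbow: Loose cream-white plastic pipe elbow, 63 by 63 mm, 38 mm high: leave alone.
- carton: Small loose cardboard carton with a yellow band, 50 by 75 by 38 mm: leave alone.
Things that resemble listed ones, but are neither listed nor needed, are in the scene too. There is more than one size of the part that bears battery_mid; the job needs the smallest.

How it is judged:
By the outcome, as a careful person would: the job done as asked, in the order asked, and still so for the second after the job is handed in, with the robot touching nothing.
It also fails if it takes over 72 s, if anything falls off the work surface, if the arm or the gripper's body presses on something with over 40 N, if the wrist force passes 120 N, or if a joint passes its speed limit or range.

## Working session

There is one attempt and no reset: what is moved stays moved. The work goes in short steps, Python scripts to look and compute and a shell command to move; the robot and the scene stay as the last step left them, time stands still between calls to the robot, and variables do not carry over. Pictures are saved under pics/ and viewed, and the job is handed in when it is done.

```bash
ls; mkdir -p pics
python3 - <<'E'
from workcell import env, grab_frame, camera_params
import cv2
print(env.state(), env.grip_point_offset)
for n in ("side","top","wrist"):
    f=grab_frame(n); cv2.imwrite(f"pics/a_{n}.png",f[:,:,::-1])
    print(n,camera_params(n))
E
```

```text
pics
{'time_s': 0.0, 'qpos': array([ 6.27985008e+01,  1.83499708e+01,  8.97082095e+01, -1.25806667e-03,
        7.20437513e+01, -1.14537264e+00]), 'qvel': array([-0.08471517,  0.09346258,  0.12926334,  0.06622365, -0.1416673 ,
        0.0818828 ]), 'effort': array([-1.50418393e-03, -4.12435162e+01, -2.31977141e+01,  7.26153539e-02,
        4.55036620e-02, -1.09290631e-04]), 'ee_pos': array([252.33090165, 516.09333983, 213.12481312]), 'ee_rot': array([-1.79898065e+02, -8.41671542e-04,  1.53944262e+02]), 'force': array([ 0.37467256, -0.09760939, -0.72327429]), 'torque': array([-0.00650465, -0.01132574,  0.00152624]), 'gripper_width': 91.3079841686009} 18.8
side {'mtx': array([[383.19377098,   0.        , 281.19381862],
       [  0.        , 383.19377098, 205.6251303 ],
       [  0.        ,   0.        ,   1.        ]]), 'k1': 0.020855708478623013, 'R': array([[ 0.92043307, -0.39089509, -0.0019979 ],
       [-0.22001808, -0.51383419, -0.82919628],
       [ 0.32310216,  0.76365925, -0.55895397]]), 't': array([-477.15150428,  132.84836669,  802.47751695])}
top {'mtx': array([[398.9311471
[... 153 characters left out ...]
918724523, 'R': array([[-3.00774476e-02, -9.99547406e-01, -5.74288739e-04],
       [-9.87283066e-01,  2.97981189e-02, -1.56154473e-01],
       [ 1.56100911e-01, -4.12974242e-03, -9.87732479e-01]]), 't': array([ -49.25854529,  505.07900201, 1102.91606255])}
wrist {'mtx': array([[294.00482403,   0.        , 282.50086878],
       [  0.        , 294.00482403, 210.94153648],
       [  0.        ,   0.        ,   1.        ]]), 'k1': -0.010314260802395765, 'R': array([[ 4.39551578e-01,  8.98217247e-01, -4.32183334e-04],
       [ 8.58743167e-01, -4.20093372e-01,  2.93396885e-01],
       [ 2.63352585e-01, -1.29334198e-01, -9.55990628e-01]]), 't': array([-572.91466772,  -34.10099743,  393.27010557])}
```

View pics/a_side.png

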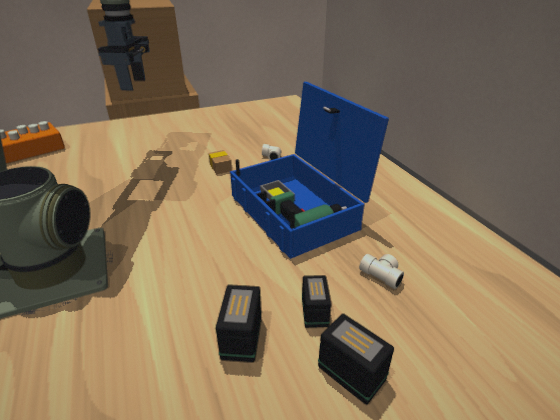

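View pics/a_top.png

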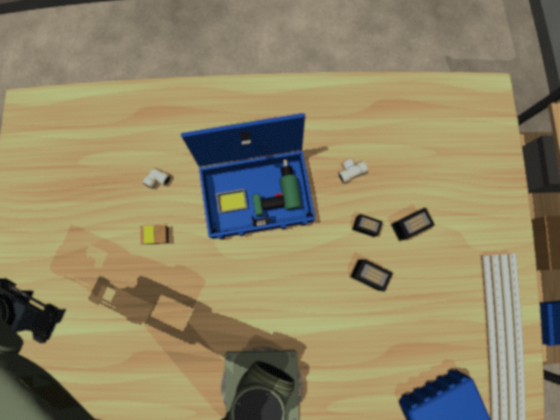

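View pics/a_wrist.png

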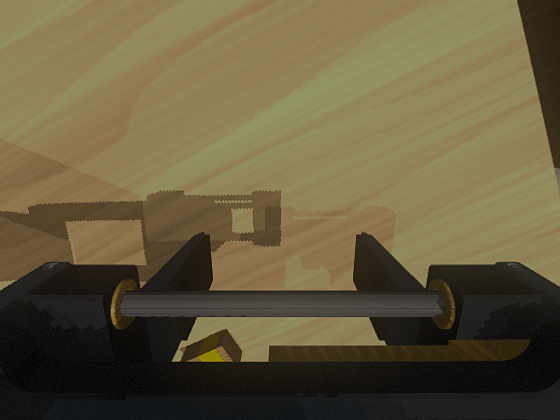

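The side view shows three black packs: A at (316,300), B at (240,320) and C at (355,355). In the top view they are A (367,225), B (371,275) and C (413,223). A looks smallest, so I'll enlarge it to confirm.

```bash
cat > h.py <<'E'
import numpy as np, cv2
from scipy.spatial.transform import Rotation as Ro
from workcell import env, grab_frame, camera_params
def ray(cp,uv):
    K=cp['mtx']; d=np.array([(uv[0]-K[0,2])/K[0,0],(uv[1]-K[1,2])/K[1,1]])
    u=d.copy()
    for _ in range(20): u=d/(1+cp['k1']*(u@u))
    R,t=cp['R'],cp['t']; o=-R.T@t; v=R.T@np.array([u[0],u[1],1.]); return o,v/np.linalg.norm(v)
def onz(cp,uv,z):
    o,v=ray(cp,uv); return o+v*(z-o[2])/v[2]
def tri(l):
    A=np.zeros((3,3));b=np.zeros(3);rs=[ray(c,u) for c,u in l]
    for o,v in rs:
        P=np.eye(3)-np.outer(v,v);A+=P;b+=P@o
    x=np.linalg.solve(A,b); return x,[np.linalg.norm((np.eye(3)-np.outer(v,v))@(x-o)) for o,v in rs]
def proj(cp,X):
    c=cp['R']@np.asarray(X,float)+cp['t'];u=c[:2]/c[2];u=u*(1+cp['k1']*(u@u));return cp['mtx'][[0,1],[0,1]]*u+cp['mtx'][:2,2]
def crop(img,x0,y0,x1,y1,s,fn):
    c=cv2.resize(img[y0:y1,x0:x1],None,fx=s,fy=s,interpolation=cv2.INTER_CUBIC); cv2.imwrite(fn,c)
E
python3 - <<'E'
from h import *
s=cv2.imread('pics/a_side.png');t=cv2.imread('pics/a_top.png')
crop(s,210,260,400,400,4,'pics/b_side.png')
a=cv2.resize(t[195:300,330:450],None,fx=5,fy=5,interpolation=cv2.INTER_CUBIC);cv2.imwrite('pics/b_top.png',a)
crop(t,175,105,335,245,5,'pics/b_case.png')
crop(s,220,75,400,255,3.3,'pics/b_cases.png')
E
```

```text
(no output)
```

View pics/b_side.png

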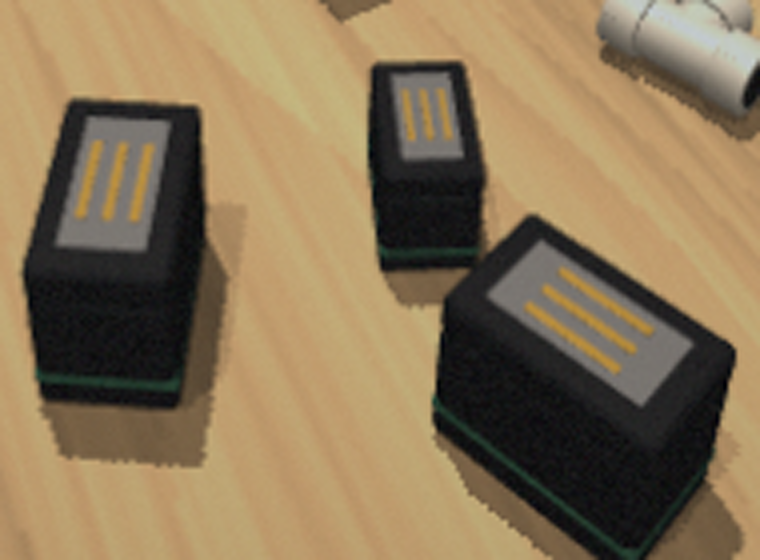

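View pics/b_top.png

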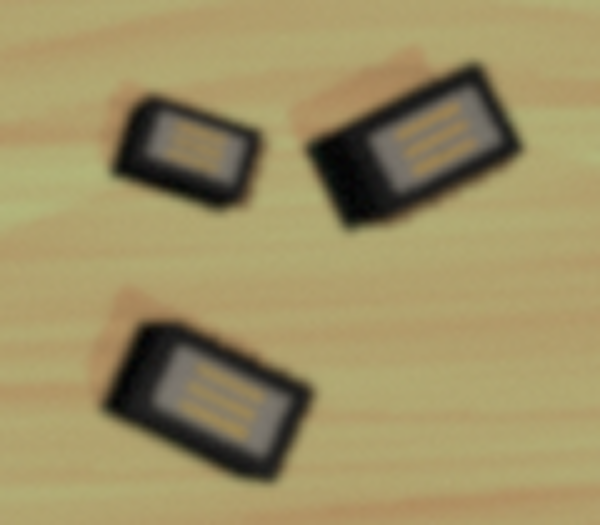

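View pics/b_case.png

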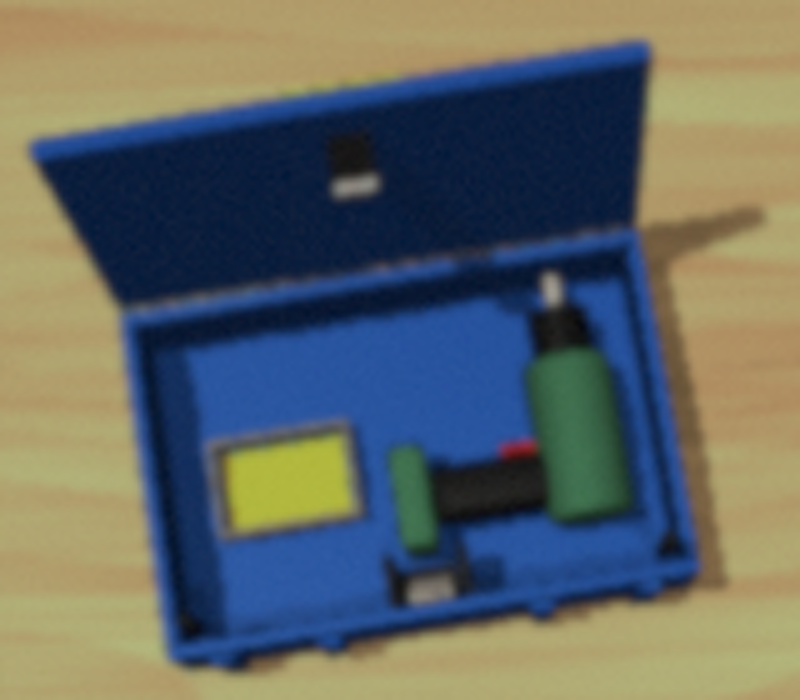

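View pics/b_cases.png

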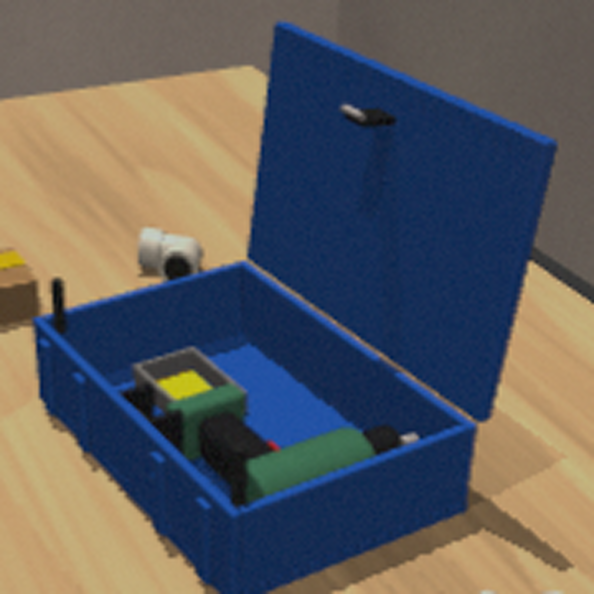

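Pack A is clearly the smallest in both views, so it is the target. The case pocket shows yellow at about (232,202) in the top view. Next I'll measure from both views.

```bash
cat > m.py <<'E'
from h import *
s=cv2.imread('pics/a_side.png');t=cv2.imread('pics/a_top.png')
cs,ct=camera_params('side'),camera_params('top')
def quad(img,box,f):
    x0,y0,x1,y1=box; k=6
    c=cv2.resize(img[y0:y1,x0:x1],None,fx=k,fy=k,interpolation=cv2.INTER_CUBIC)
    m=f(c).astype(np.uint8)*255; m=cv2.morphologyEx(m,cv2.MORPH_CLOSE,np.ones((9,9)))
    cn=max(cv2.findContours(m,0,2)[0],key=cv2.contourArea)
    M=cv2.moments(cn); r=cv2.boxPoints(cv2.minAreaRect(cn))
    ap=cv2.approxPolyDP(cv2.convexHull(cn),0.04*cv2.arcLength(cn,True),True)[:,0]
    g=lambda p:(np.asarray(p,float)+.5)/k-.5+[x0,y0]
    return g([M['m10']/M['m00'],M['m01']/M['m00']]),g(r),g(ap)
gray=lambda c:(c.min(2)>75)&(c.max(2)<190)
yel=lambda c:(c[...,2]>120)&(c[...,1]>120)&(c[...,0]<90)
def gold_gray(c): # plate: brighter than black body
    return c.max(2)>75
E
python3 - <<'E'
from m import *
pt=quad(t,(357,217,380,234),lambda c:c.max(2)>80)
print('plate top',pt)
ps=quad(s,(306,276,328,302),lambda c:c.max(2)>70)
print('plate side',ps)
print(tri([(ct,pt[0]),(cs,ps[0])]))
yt=quad(t,(215,185,250,216),yel); ys=quad(s,(255,178,295,203),yel)
print('y',yt,ys)
print('yel on z8',onz(ct,yt[0],8),[onz(ct,p,8).round(1) for p in yt[2]])
T={'fl':(209,236.6),'fr':(314.4,220),'hl':(200.6,167.4),'hr':(302,152.6)}
S={'fl':(231.5,172),'fr':(290.3,231),'hl':(293.6,155),'hr':(363,204.7)}
for k in T: print(k,tri([(ct,T[k]),(cs,S[k])]),onz(ct,T[k],75).round(1))
E
```

```text
plate top (array([368.81984325, 223.95146114]), array([[358.61925125, 225.51587741],
       [362.03462601, 216.08293947],
       [379.19327291, 222.29555448],
       [375.77789942, 231.72849274]]), array([[362.58333333, 216.58333333],
       [377.75      , 222.41666667],
       [375.75      , 230.75      ],
       [359.41666667, 225.08333333]]))
plate side (array([316.13519134, 288.69299192]), array([[307.04668379, 278.17225901],
       [322.6912206 , 276.19421132],
       [325.56686147, 298.93790436],
       [309.92232513, 300.91595205]]), array([[321.25      , 277.58333333],
       [325.41666667, 298.25      ],
       [310.91666667, 299.58333333],
       [307.41666667, 278.41666667]]))
(array([ 449.5379885 , -316.73034959,   61.71204877]), [np.float64(0.8558649535258867), np.float64(0.8558649535258779)])
y (array([232.19658999, 201.33319023]), array([[218.75450293, 195.44369507],
       [243.24098969, 191.36261177],
       [245.89414215, 207.28152974],
       [221.40765635, 211.36261241]]), array([[243.25      , 192.25      ],
       [243.75      , 207.41666667],
       [221.583333
[... 439 characters left out ...]
      ] [array([560.8,  38.7,   8. ]), array([515.1,  37.9,   8. ]), array([508.1, 103.6,   8. ]), array([552.3, 106.7,   8. ])]
fl (array([429.15970044, 129.58698448,  71.31409602]), [np.float64(3.294044268539748), np.float64(3.2940442685397913)]) [425.6 129.7  75. ]
fr (array([ 466.10369997, -163.44338479,   74.35357558]), [np.float64(3.132829854165243), np.float64(3.132829854165247)]) [ 463.  -162.4   75. ]
hl (array([622.93262346, 154.13511445,  71.82814614]), [np.float64(0.8428686219475523), np.float64(0.8428686219476937)]) [622.9 153.3  75. ]
hr (array([ 660.00685329, -136.92421941,   71.93936497]), [np.float64(2.0422650358610865), np.float64(2.042265035861096)]) [ 657.1 -135.8   75. ]
```

```bash
cat > plan.py <<'E'
from h import *
import sys
def plan(target,yaw=None,n=None,maxs=55,maxr=10.2):
    s=env.state(); R=Ro.from_euler('xyz',s['ee_rot'],degrees=True); p=s['ee_pos']
    Rt=R if yaw is None else Ro.from_euler('xyz',[180,0,yaw],degrees=True)
    rv=(R.inv()*Rt).as_rotvec(degrees=True); d=np.asarray(target,float)-p
    k=int(max(np.ceil(np.linalg.norm(d)/maxs),np.ceil(np.linalg.norm(rv)/maxr),n or 1))
    print('pos',p.round(1),'rot',s['ee_rot'].round(1),'d',d.round(1),'rv',rv.round(2),'rows',k)
    off=[];Rc=R;step=Ro.from_rotvec(rv/k,degrees=True)
    for i in range(k):
        off.append((Rc.inv().apply(d/k)/1000).round(4).tolist());Rc=Rc*step
    for i in range(0,k,5): print(str(off[i:i+5]).replace(' ',''),(rv/k).round(2).tolist())
if __name__=='__main__':
    a=[float(x) for x in sys.argv[1:]]; plan(a[:3],a[3] if len(a)>3 else None)
E
python3 - <<'E'
from h import *
from plan import plan
s=env.state();c=camera_params('wrist');o=-c['R'].T@c['t']
R=Ro.from_euler('xyz',s['ee_rot'],degrees=True)
print('cam in tool',R.inv().apply(o-s['ee_pos']), 'axis in tool',R.inv().apply(c['R'][2]))
plan([449.5,-316.7,170],70)
E
```

```text
cam in tool [  82.60077514   -1.74782428 -172.37801368] axis in tool [-2.93406976e-01  7.31597294e-04  9.55987349e-01]
pos [252.4 516.2 213.3] rot [-179.9   -0.   153.9] d [ 197.1 -832.9  -43.3] rv [-6.000e-02  5.000e-02  8.394e+01] rows 16
[[-0.0339,-0.0414,0.0028],[-0.0376,-0.0381,0.0028],[-0.0409,-0.0345,0.0028],[-0.0439,-0.0306,0.0027],[-0.0465,-0.0265,0.0027]] [-0.0, 0.0, 5.25]
[[-0.0487,-0.0221,0.0027],[-0.0505,-0.0175,0.0027],[-0.0519,-0.0129,0.0027],[-0.0529,-0.0081,0.0027],[-0.0534,-0.0032,0.0027]] [-0.0, 0.0, 5.25]
[[-0.0535,0.0017,0.0027],[-0.0531,0.0066,0.0027],[-0.0523,0.0114,0.0027],[-0.051,0.0162,0.0027],[-0.0493,0.0207,0.0027]] [-0.0, 0.0, 5.25]
[[-0.0472,0.0252,0.0027]] [-0.0, 0.0, 5.25]
```

```bash
python3 -m creep '{"offset":[[-0.034,-0.0414,0.0028],[-0.0376,-0.0381,0.0028],[-0.041,-0.0345,0.0028],[-0.044,-0.0306,0.0027],[-0.0465,-0.0265,0.0027]],"rotation":[[0,0,5.25],[0,0,5.25],[0,0,5.25],[0,0,5.25],[0,0,5.25]]}' 0 10
python3 -m creep '{"offset":[[-0.0487,-0.0221,0.0027],[-0.0505,-0.0175,0.0027],[-0.0519,-0.013,0.0027],[-0.0529,-0.008,0.0027],[-0.0534,-0.0032,0.0027]],"rotation":[[0,0,5.25],[0,0,5.25],[0,0,5.25],[0,0,5.25],[0,0,5.25]]}'
python3 -m creep '{"offset":[[-0.0535,0.0017,0.0027],[-0.0531,0.0066,0.0027],[-0.0523,0.0114,0.0027],[-0.051,0.0162,0.0027],[-0.0493,0.0207,0.0027]],"rotation":[[0,0,5.25],[0,0,5.25],[0,0,5.25],[0,0,5.25],[0,0,5.25]]}'
python3 -m creep '{"offset":[[-0.0472,0.0252,0.0027],[0,0,0]],"rotation":[[0,0,5.25],[0,0,0]]}'
python3 - <<'E'
from h import *
import pickle
c=camera_params('wrist');f=grab_frame('wrist')[:,:,::-1];cv2.imwrite('pics/c_wrist.png',f);pickle.dump(c,open('c_w.pkl','wb'))
print(env.state()['ee_pos'],env.state()['ee_rot'],env.state()['time_s'])
E
```

```text
time_s: 0.78
ee_pos: [314.4, 254.3, 200.0]
ee_rot: [180.0, 0.0, 127.6]
force: [0.4, 0.5, 0.3]
gripper_width: 91.0
time_s: 1.4
ee_pos: [375.8, -6.0, 186.7]
ee_rot: [180.0, -0.0, 101.3]
force: [0.9, 0.8, 0.4]
gripper_width: 91.1
time_s: 2.02
ee_pos: [437.1, -266.5, 172.8]
ee_rot: [-180.0, -0.0, 75.0]
force: [0.8, 0.5, 0.3]
gripper_width: 91.4
time_s: 2.28
ee_pos: [449.8, -319.9, 169.4]
ee_rot: [-180.0, 0.0, 69.7]
force: [0.2, 1.3, -0.4]
gripper_width: 91.2
[ 449.10294219 -317.75625296  169.49778063] [-1.79907214e+02 -4.47931634e-02  6.98363486e+01] 2.325
```

View pics/c_wrist.png

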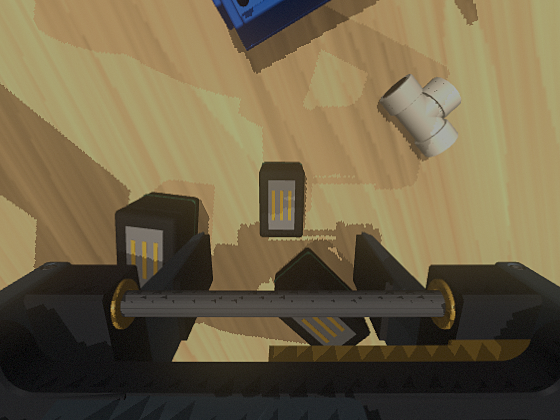

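Run:
```python
from m import *
import pickle
c=pickle.load(open('c_w.pkl','rb'));w=cv2.imread('pics/c_wrist.png')
q=quad(w,(255,158,310,241),lambda c:(c.max(2)<70))
print('body',q[0],q[2].round(1))
p=quad(w,(264,175,300,228),lambda c:(c.max(2)>75)); print('plate',p[0],p[2].round(1))
print('tri wrist+top',tri([(c,p[0]),(ct,(368.82,223.95))]),'wrist+side',tri([(c,p[0]),(cs,(316.13,288.69))]))
P=[onz(c,x,62) for x in p[2]];print(np.round(P,1))
Bd=[onz(c,x,62).round(1) for x in q[2]];print(Bd)
for n,uv in dict(B_plate=(150,243),B_nearleft=(117,210),B_nr=(200,200),C=(327,322),C_cornerTop=(310,250)).items(): print(n,onz(c,uv,80).round(1))
bt=(371.5,275.5);bs=(240,305)
```

```text
body [281.17459975 199.1530085 ] [[298.8 162.4]
 [302.1 234.2]
 [261.6 236.1]
 [262.1 163.2]]
plate [280.97727847 203.36886829] [[267.9 179.6]
 [294.6 179.9]
 [293.8 227.4]
 [267.9 227.4]]
tri wrist+top (array([ 449.52867282, -318.01606337,   54.46704971]), [np.float64(0.07964109800364044), np.float64(0.07964109800358724)]) wrist+side (array([ 450.42784319, -316.31700159,   61.18533933]), [np.float64(0.25692256949252534), np.float64(0.25692256949257675)])
[[ 446.8 -289.3   62. ]
 [ 470.8 -298.5   62. ]
 [ 453.6 -344.2   62. ]
 [ 429.1 -335.1   62. ]]
[array([ 480.1, -284.1,   62. ]), array([ 459.1, -354.1,   62. ]), array([ 419.6, -341.6,   62. ]), array([ 447.2, -272.8,   62. ])]
B_plate [ 319.7 -304.7   80. ]
B_nearleft [ 306.3 -264.3   80. ]
B_nr [ 383.2 -282.4   80. ]
C [ 452.5 -449.9   80. ]
C_cornerTop [ 462.2 -365.1   80. ]
```

Run:
```python
from m import *
w=cv2.imread('pics/c_wrist.png'); crop(w,240,150,330,250,6,'pics/c_crop.png')
```

```text
(no output)
```

View pics/c_crop.png

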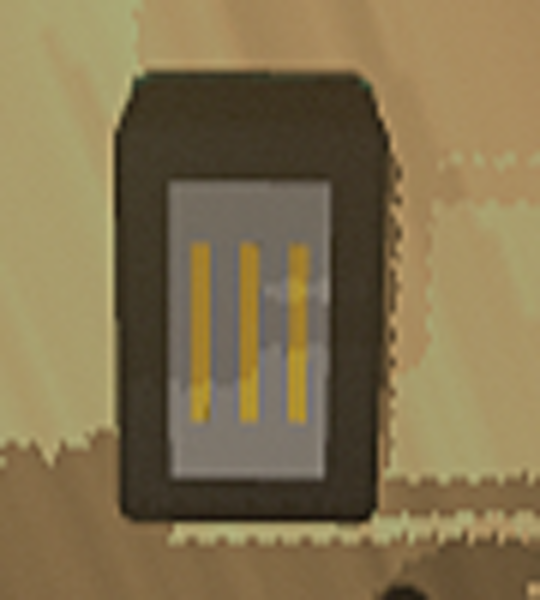

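The target plate sits at z≈61–62, at (450,-317), with yaw 69°. Neighbours B and C are clear of the fingers, so I'll descend.

```bash
python3 plan.py 450.1 -316.8 28 69.2
```

```text
pos [ 449.1 -317.8  169.5] rot [-179.9   -0.    69.8] d [   1.     1.  -141.5] rv [-0.09 -0.04  0.64] rows 3
[[0.0004,0.0003,0.0472],[0.0004,0.0003,0.0472],[0.0004,0.0002,0.0472]] [-0.03, -0.01, 0.21]
```

```bash
python3 -m creep '{"offset":[[0.0013,0.0005,0.04],[0,0,0.04],[0,0,0.03],[0,0,0.02],[0,0,0.0115]],"rotation":[[0,0,0.6],[0,0,0],[0,0,0],[0,0,0],[0,0,0]]}'
python3 -m creep '{"offset":[[0,0,0],[0,0,0],[0,0,0],[0,0,0],[0,0,0]],"rotation":[[0,0,0],[0,0,0],[0,0,0],[0,0,0],[0,0,0]]}' 1 25
python3 -m creep '{"offset":[[0,0,0],[0,0,0]],"rotation":[[0,0,0],[0,0,0]]}'
```

```text
time_s: 2.95
ee_pos: [449.6, -314.1, 28.1]
ee_rot: [-179.9, -0.0, 69.4]
force: [-0.0, 0.2, -0.5]
gripper_width: 91.1
time_s: 3.58
ee_pos: [450.2, -315.8, 29.2]
ee_rot: [-180.0, 0.0, 69.3]
force: [-2.7, 1.4, 0.6]
gripper_width: 43.7
time_s: 3.82
ee_pos: [450.2, -315.7, 29.1]
ee_rot: [-180.0, -0.0, 69.3]
force: [-1.7, 1.0, 3.7]
gripper_width: 43.8
```

```bash
python3 -m creep '{"offset":[[0,0,-0.03],[0,0,-0.05],[0,0,-0.05],[0,0,-0.02],[0,0,0]],"rotation":[[0,0,0],[0,0,0],[0,0,0],[0,0,0],[0,0,0]]}'
python3 plan.py 546 -28 179 97.3
```

```text
time_s: 4.45
ee_pos: [450.8, -316.0, 179.5]
ee_rot: [179.9, 0.0, 69.3]
force: [-0.2, 0.6, -4.9]
gripper_width: 44.1
pos [ 450.8 -316.   179.5] rot [179.9   0.   69.3] d [ 95.2 288.   -0.5] rv [  0.12   0.05 -27.96] rows 6
[[0.0505,-0.0021,0.0001],[0.0505,0.002,0.0001],[0.0502,0.0061,0.0001],[0.0495,0.0102,0.0001],[0.0485,0.0142,0.0001]] [0.02, 0.01, -4.66]
[[0.0472,0.0181,0.0001]] [0.02, 0.01, -4.66]
```

```bash
python3 -m creep '{"offset":[[0.0505,-0.0021,0],[0.0505,0.002,0],[0.0502,0.006,0],[0.0495,0.0102,0],[0.0485,0.0142,0]],"rotation":[[0,0,-4.66],[0,0,-4.66],[0,0,-4.66],[0,0,-4.66],[0,0,-4.66]]}'
python3 -m creep '{"offset":[[0.0472,0.018,0],[0,0,0],[0,0,0]],"rotation":[[0,0,-4.66],[0,0,0],[0,0,0]]}'
cat > w.py <<'E'
from h import *
import pickle,sys
def shot(n):
    c=camera_params('wrist');s=env.state();f=grab_frame('wrist')[:,:,::-1];cv2.imwrite(f'pics/{n}.png',f);pickle.dump((c,s),open(n+'.pkl','wb'))
    print(s['ee_pos'].round(2),s['ee_rot'].round(2),s['force'].round(1),s['gripper_width'],s['time_s'])
shot(sys.argv[1])
E
python3 w.py d_w
```

```text
time_s: 5.08
ee_pos: [528.6, -73.9, 176.3]
ee_rot: [-179.8, -0.1, 92.8]
force: [1.0, 0.3, -5.1]
gripper_width: 43.9
time_s: 5.45
ee_pos: [544.1, -27.8, 176.9]
ee_rot: [-179.8, -0.0, 97.3]
force: [0.5, -0.5, -4.6]
gripper_width: 43.8
[544.13 -27.79 176.89] [-1.7976e+02 -2.0000e-02  9.7330e+01] [ 0.5 -0.5 -4.6] 43.769372097003576 5.45
```

View pics/d_w.png

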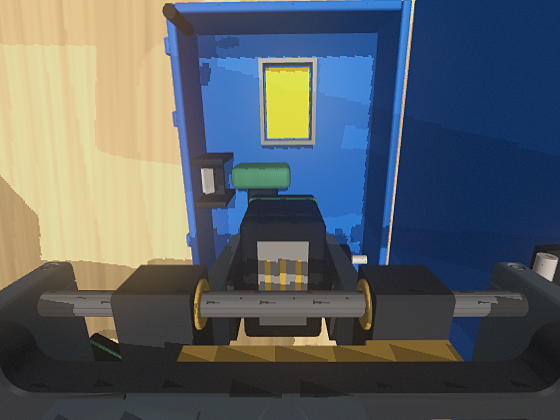

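Run:
```python
from m import *
import pickle
c,st=pickle.load(open('d_w.pkl','rb'));w=cv2.imread('pics/d_w.png')
crop(w,245,45,330,155,5,'pics/d_c1.png');crop(w,225,185,340,345,3.6,'pics/d_c2.png')
q=quad(w,(250,50,326,152),lambda c:(c.max(2).astype(int)-c.min(2)<50)&(c.max(2)>70))
print('rim',q[0],q[2].round(1));P=np.array([onz(c,x,26) for x in q[2]]);print(P.round(1),P.mean(0))
y=quad(w,(250,50,326,152),yel);print('yel',y[0],y[2].round(1));P=np.array([onz(c,x,8) for x in y[2]]);print(P.round(1),P.mean(0))
R=Ro.from_euler('xyz',st['ee_rot'],degrees=True)
for uv in [(257,241),(310,241),(243,198),(318,198),(324,338),(247,338)]:
    print(uv,R.inv().apply(onz(c,uv,st['ee_pos'][2]+33.5)-st['ee_pos']).round(1))
```

```text
rim [287.37667326 100.50859211] [[316.1  57.4]
 [314.4 143.8]
 [260.9 145.1]
 [257.9  58.1]]
[[558.4 117.4  26. ]
 [570.   34.2  26. ]
 [513.1  25.5  26. ]
 [501.1 109.5  26. ]] [535.67473726  71.62709855  26.        ]
yel [287.10197963 101.94414571] [[308.1  67.2]
 [307.4 135.9]
 [267.2 136.9]
 [265.1  68.1]]
[[552.9 110.6   8. ]
 [562.8  40.7   8. ]
 [518.1  33.8   8. ]
 [507.8 104.    8. ]] [535.40414265  72.26408032   8.        ]
(257, 241) [ 22.9 -13.2 -33.4]
(310, 241) [ 23.   13.8 -33.6]
(243, 198) [ 45.6 -19.5 -33.4]
(318, 198) [ 45.6  17.1 -33.6]
(324, 338) [-36.8  23.4 -33.6]
(247, 338) [-36.9 -20.5 -33.4]
```

View pics/d_c1.png

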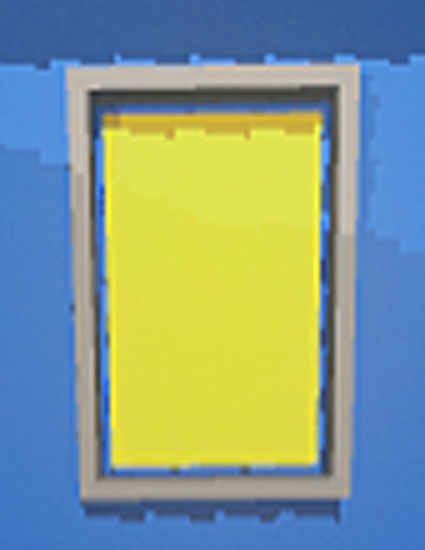

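View pics/d_c2.png

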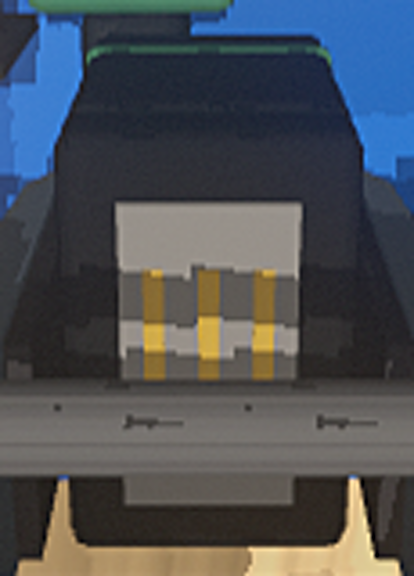

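Run:
```python
from m import *
import pickle
c,st=pickle.load(open('d_w.pkl','rb'))
R=Ro.from_euler('xyz',st['ee_rot'],degrees=True)
w=cv2.imread('pics/d_w.png')
print([ (r,w[r,288].max()) for r in list(range(236,246))+list(range(318,345))])
for dz in (30,33.5,37):
  print(dz,[ (v,R.inv().apply(onz(c,(284,v),st['ee_pos'][2]+dz)-st['ee_pos']).round(1)[:2].tolist()) for v in (215,241,325,336.5)])
```

```text
[(236, np.uint8(51)), (237, np.uint8(55)), (238, np.uint8(54)), (239, np.uint8(51)), (240, np.uint8(45)), (241, np.uint8(103)), (242, np.uint8(146)), (243, np.uint8(156)), (244, np.uint8(151)), (245, np.uint8(152)), (318, np.uint8(93)), (319, np.uint8(95)), (320, np.uint8(95)), (321, np.uint8(96)), (322, np.uint8(96)), (323, np.uint8(96)), (324, np.uint8(102)), (325, np.uint8(61)), (326, np.uint8(40)), (327, np.uint8(47)), (328, np.uint8(47)), (329, np.uint8(48)), (330, np.uint8(44)), (331, np.uint8(48)), (332, np.uint8(45)), (333, np.uint8(43)), (334, np.uint8(46)), (335, np.uint8(38)), (336, np.uint8(54)), (337, np.uint8(161)), (338, np.uint8(164)), (339, np.uint8(158)), (340, np.uint8(158)), (341, np.uint8(156)), (342, np.uint8(157)), (343, np.uint8(157)), (344, np.uint8(160))]
30 [(215, [35.8, 0.6]), (241, [21.5, 0.6]), (325, [-30.8, 0.6]), (336.5, [-38.7, 0.6])]
33.5 [(215, [36.9, 0.5]), (241, [23.0, 0.5]), (325, [-28.0, 0.6]), (336.5, [-35.8, 0.6])]
37 [(215, [38.0, 0.5]), (241, [24.4, 0.5]), (325, [-25.2, 0.6]), (336.5, [-32.8, 0.6])]
```

```bash
python3 plan.py 535.4 73.1 177 98
```

```text
pos [544.3 -28.4 177.4] rot [-179.8   -0.    97.3] d [ -8.9 101.5  -0.4] rv [-0.18 -0.02 -0.73] rows 2
[[0.0509,0.002,0.0002],[0.0509,0.0023,0.0002]] [-0.09, -0.01, -0.37]
```

```bash
python3 -m creep '{"offset":[[0.034,0.0013,0],[0.034,0.0014,0],[0.0338,0.0016,0],[0,0,0.03],[0,0,0.04]],"rotation":[[0,0,-0.35],[0,0,-0.35],[0,0,0],[0,0,0],[0,0,0]]}'
python3 -m creep '{"offset":[[0,0,0.03],[0,0,0.013],[0,0,0],[0,0,0]],"rotation":[[0,0,0],[0,0,0],[0,0,0],[0,0,0]]}'
python3 w.py e_w
python3 plan.py 535.4 73.1 62 98
python3 - <<'E'
from h import *
for n in('top','side'): cv2.imwrite(f'pics/e_{n}.png',grab_frame(n)[:,:,::-1])
a=cv2.imread('pics/e_top.png');b=cv2.imread('pics/e_side.png');
A=cv2.resize(a[150:250,190:320],None,fx=3,fy=3,interpolation=2);B=cv2.resize(b[130:230,220:350],None,fx=3,fy=3,interpolation=2)
w=cv2.imread('pics/e_w.png')[100:400]
cv2.imwrite('pics/e.png',np.vstack([np.hstack([A,B]),cv2.resize(w,(560,300))[:, :].copy() if 0 else np.pad(w,((0,0),(0,220),(0,0)))]))
E
```

```text
time_s: 6.12
ee_pos: [536.7, 72.8, 108.8]
ee_rot: [179.8, 0.0, 97.9]
force: [0.3, 0.7, -5.2]
gripper_width: 43.8
time_s: 6.62
ee_pos: [537.2, 73.4, 67.2]
ee_rot: [179.8, 0.0, 98.0]
force: [0.3, 0.0, -4.8]
gripper_width: 44.0
[537.19  73.42  67.15] [179.85   0.    97.96] [ 0.3  0.  -4.8] 43.95433719961415 6.625
pos [537.2  73.6  67.3] rot [179.8   0.   98. ] d [-1.8 -0.5 -5.3] rv [ 0.17  0.   -0.02] rows 1
[[-0.0002,-0.0019,0.0053]] [0.17, 0.0, -0.02]
```

View pics/e.png

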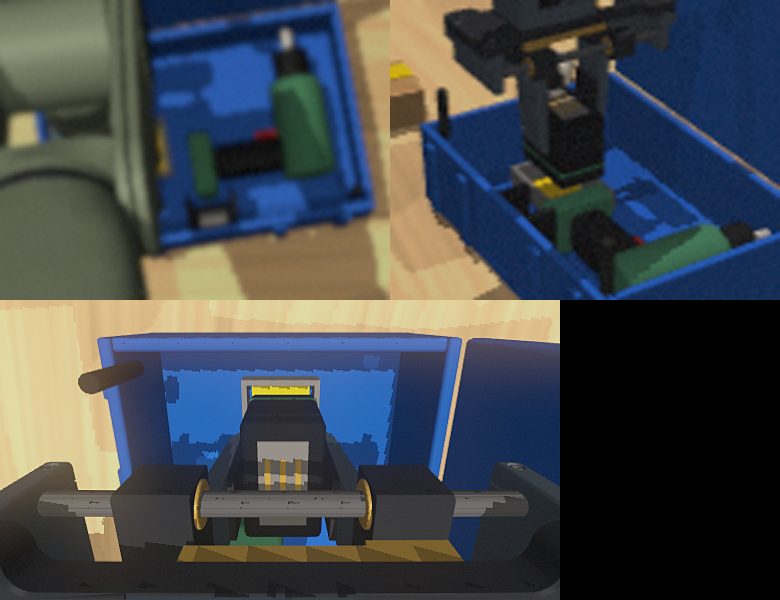

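Run:
```python
from h import *
import pickle
w=cv2.imread('pics/e_w.png'); crop(w,225,165,340,315,4,'pics/e_c.png')
```

```text
(no output)
```

View pics/e_c.png

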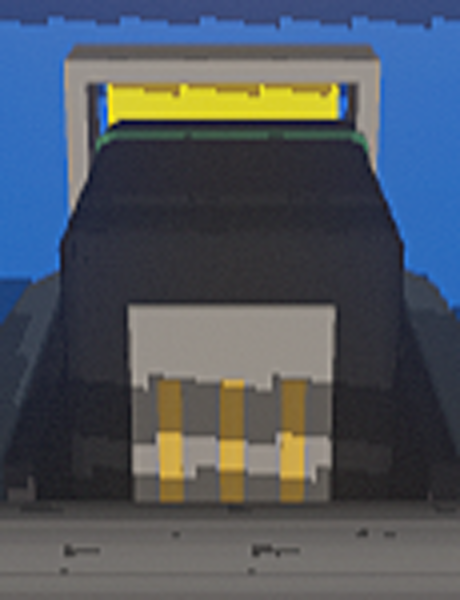

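Run:
```python
from h import *
import pickle
c,st=pickle.load(open('e_w.pkl','rb'))
R=Ro.from_euler('xyz',st['ee_rot'],degrees=True)
f=lambda u,v,z:(R.inv().apply(onz(c,(u/4+225-.4,v/4+165-.4),z)-st['ee_pos'])).round(1)
print('rim outer',f(65,58,26),f(381,58,26),'inner',f(89,83,26),f(358,83,26))
print('band', f(98,137,44),f(366,137,44), 'bottom',f(108,122,38.3),f(352,122,38.3))
print('plate',f(128,306,101),f(335,306,101))
```

```text
rim outer [ 40.7 -30.8  41.1] [40.7 27.3 41.2] inner [ 36.  -26.5  41.1] [36.  23.2 41.2]
band [ 30.4 -23.1  23.1] [30.4 22.9 23.2] bottom [ 31.7 -21.9  28.8] [31.6 21.  28.9]
plate [ 23.1 -13.4 -33.9] [ 23.1  12.9 -33.8]
```

```bash
python3 -m creep '{"offset":[[-0.0003,-0.0017,0],[0,0,0.006],[0,0,0.006],[0,0,0]],"rotation":[[0.15,0,0],[0,0,0],[0,0,0],[0,0,0]]}'
python3 -m creep '{"offset":[[0,0,0.004],[0,0,0.004],[0,0,0]],"rotation":[[0,0,0],[0,0,0],[0,0,0]]}'
```

```text
time_s: 7.28
ee_pos: [533.7, 73.1, 53.1]
ee_rot: [-179.7, -0.0, 98.0]
force: [-0.5, -0.2, -4.3]
gripper_width: 43.8
time_s: 7.65
ee_pos: [534.1, 73.1, 45.5]
ee_rot: [-179.8, -0.0, 98.0]
force: [-0.6, -0.7, -4.3]
gripper_width: 44.0
```

```bash
python3 -m creep '{"offset":[[0,0,0.003],[0,0,0.002],[0,0,0.0]],"rotation":[[0,0,0],[0,0,0],[0,0,0]]}'
python3 -m creep '{"offset":[[0,0,0.0015],[0,0,0.001],[0,0,0]],"rotation":[[0,0,0],[0,0,0],[0,0,0]]}'
```

```text
time_s: 8.02
ee_pos: [534.2, 73.1, 40.8]
ee_rot: [-179.8, -0.0, 98.0]
force: [-0.4, 0.6, -5.3]
gripper_width: 44.1
time_s: 8.4
ee_pos: [534.3, 73.2, 38.4]
ee_rot: [-179.8, -0.0, 98.0]
force: [-0.1, -0.2, -3.9]
gripper_width: 43.9
```

```bash
python3 -m creep '{"offset":[[0,0,0.001],[0,0,0.0005],[0,0,0]],"rotation":[[0,0,0],[0,0,0],[0,0,0]]}'
python3 w.py f_w
```

```text
time_s: 8.78
ee_pos: [534.4, 73.1, 37.2]
ee_rot: [-179.9, -0.0, 98.0]
force: [-1.8, 0.4, -2.1]
gripper_width: 43.6
[534.38  73.14  37.2 ] [-179.86   -0.     98.  ] [-1.8  0.4 -2.1] 43.58807807403472 8.775
```

View pics/f_w.png

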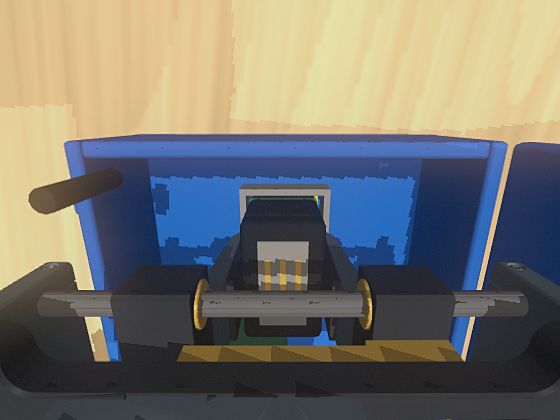

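```bash
python3 -m creep '{"offset":[[0,0,0.0005],[0,0,0],[0,0,0],[0,0,0]],"rotation":[[0,0,0],[0,0,0],[0,0,0],[0,0,0]]}' 0.25
python3 -m creep '{"offset":[[0,0,-0.01],[0,0,-0.03],[0,0,-0.05],[0,0,-0.05],[0,0,-0.05]],"rotation":[[0,0,0],[0,0,0],[0,0,0],[0,0,0],[0,0,0]]}'
python3 w.py g_w
```

```text
time_s: 9.32
ee_pos: [534.5, 73.2, 36.6]
ee_rot: [-179.9, -0.0, 98.0]
force: [-0.2, 1.0, 0.1]
gripper_width: 68.4
time_s: 9.95
ee_pos: [534.6, 73.2, 228.9]
ee_rot: [-179.9, -0.0, 98.0]
force: [0.7, 0.3, -0.4]
gripper_width: 68.4
[534.64  73.18 228.93] [-179.92   -0.     98.  ] [ 0.7  0.3 -0.4] 68.40984259672797 9.95
```

View pics/g_w.png

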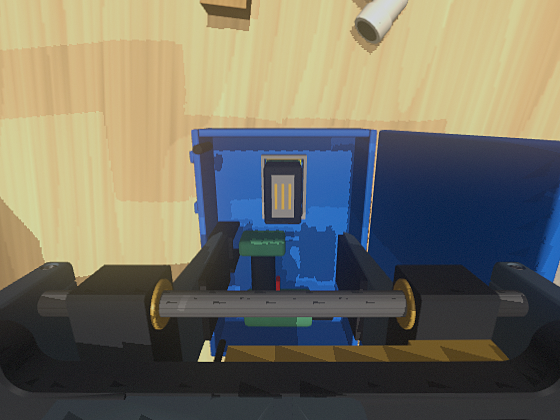

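The pack stands in the pocket (plate at (284,197) in the wrist view). Next I'll locate the lid's free edge from the first two views.

Run:
```python
from m import *
a=tri([(ct,(182,135)),(cs,(304.8,82.3))]);b=tri([(ct,(304.6,115)),(cs,(387.3,120.5))])
print(a,b)
d=b[0]-a[0];print(np.linalg.norm(d),np.degrees(np.arctan2(d[1],d[0]))+90)
```

```text
(array([652.06922838, 160.46974608, 269.09013256]), [np.float64(0.8098059450737286), np.float64(0.8098059450737253)]) (array([ 693.99701523, -133.31218693,  265.69531974]), [np.float64(1.2073347343249061), np.float64(1.20733473432499)])
296.7781801704057 8.12225435918046
```

```bash
python3 -m creep '{"offset":[[0,0,-0.045],[0,0,-0.045],[0,0,0]],"rotation":[[0,0,0],[0,0,0],[0,0,0]]}' 1 40
python3 plan.py 718.6 21 322
```

```text
time_s: 10.38
ee_pos: [536.7, 73.4, 320.9]
ee_rot: [179.6, 0.0, 98.0]
force: [0.0, 0.1, -0.1]
gripper_width: 41.1
pos [536.7  73.4 320.9] rot [179.6   0.   98. ] d [181.9 -52.4   1.1] rv [0. 0. 0.] rows 4
[[-0.0193,0.0432,0.0],[-0.0193,0.0432,0.0],[-0.0193,0.0432,0.0],[-0.0193,0.0432,0.0]] [0.0, 0.0, 0.0]
```

```bash
python3 -m creep '{"offset":[[-0.0193,0.0433,0],[-0.0193,0.0433,0],[-0.0193,0.0433,0],[-0.0193,0.0433,0],[0,0,0]],"rotation":[[0,0,0],[0,0,0],[0,0,0],[0,0,0],[0,0,0]]}'
python3 - <<'E'
from h import *
print(env.state()['qpos'].round(1),env.state()['ee_pos'])
b=grab_frame('side')[:,:,::-1]; cv2.imwrite('pics/h_side.png',cv2.resize(b[0:260,150:450],None,fx=2.3,fy=2.3))
E
```

```text
time_s: 11.0
ee_pos: [719.1, 19.7, 311.6]
ee_rot: [-179.6, -0.0, 97.9]
force: [0.2, -0.2, -0.5]
gripper_width: 0.2
[ 0.7 30.9 55.7 -0.  93.8 -7.2] [719.12155445  19.70621494 311.64600857]
```

View pics/h_side.png

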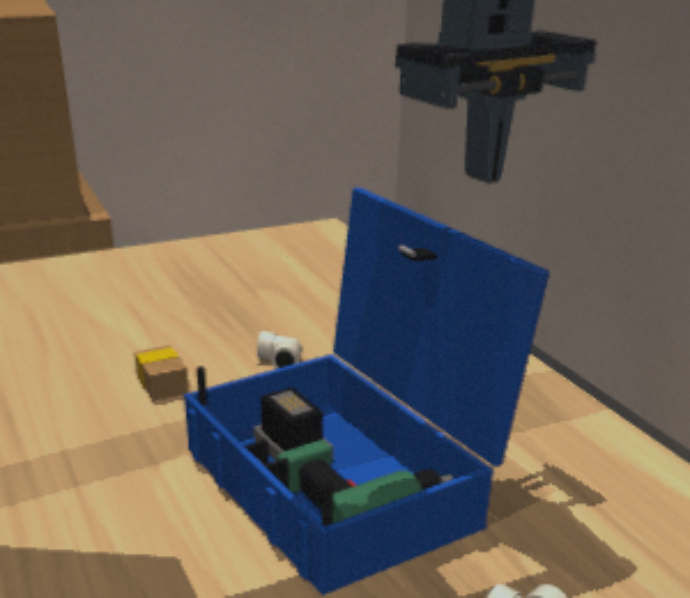

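```bash
python3 -m creep '{"offset":[[0,0,0.03],[0,0,0.03],[0,0,0.015],[0,0,0]],"rotation":[[0,0,0],[0,0,0],[0,0,0],[0,0,0]]}'
python3 -m creep '{"offset":[[0,-0.008,0],[0,-0.008,0],[0,-0.008,0]],"rotation":[[0,0,0],[0,0,0],[0,0,0]]}'
```

```text
time_s: 11.55
ee_pos: [716.0, 21.2, 240.6]
ee_rot: [-179.7, -0.0, 98.0]
force: [0.1, -0.3, -0.0]
gripper_width: 0.3
time_s: 11.92
ee_pos: [693.0, 17.4, 242.0]
ee_rot: [-179.9, 0.0, 98.0]
force: [1.5, 0.8, 0.7]
gripper_width: 0.4
```

```bash
for i in 1; do :; done; python3 -m creep '{"offset":[[0,-0.008,0],[0,-0.008,0]],"rotation":[[0,0,0],[0,0,0]]}'
python3 -m creep '{"offset":[[0,-0.008,0],[0,-0.008,0]],"rotation":[[0,0,0],[0,0,0]]}'
```

```text
time_s: 12.18
ee_pos: [677.4, 15.2, 241.8]
ee_rot: [-180.0, 0.0, 98.0]
force: [2.2, -0.1, 1.8]
gripper_width: 0.6
time_s: 12.42
ee_pos: [661.1, 13.0, 241.1]
ee_rot: [-179.8, -0.0, 98.0]
force: [1.5, 0.8, 1.2]
gripper_width: 0.3
```

```bash
python3 -m creep '{"offset":[[0,-0.008,0],[0,-0.008,0],[0,-0.008,0],[0,-0.008,0]],"rotation":[[0,0,0],[0,0,0],[0,0,0],[0,0,0]]}'
python3 -m creep '{"offset":[[0,-0.008,0],[0,-0.008,0],[0,-0.008,0],[0,-0.008,0],[0,-0.006,0]],"rotation":[[0,0,0],[0,0,0],[0,0,0],[0,0,0],[0,0,0]]}'
python3 - <<'E'
from h import *
b=grab_frame('side')[:,:,::-1]; cv2.imwrite('pics/i_side.png',cv2.resize(b[0:260,150:450],None,fx=2.3,fy=2.3))
E
```

```text
time_s: 12.92
ee_pos: [629.3, 8.6, 241.0]
ee_rot: [-179.8, -0.0, 98.0]
force: [0.4, 1.0, -0.0]
gripper_width: 0.2
time_s: 13.55
ee_pos: [591.6, 3.2, 241.4]
ee_rot: [-179.8, -0.0, 98.0]
force: [0.8, 0.5, 0.4]
gripper_width: 0.4
```

View pics/i_side.png

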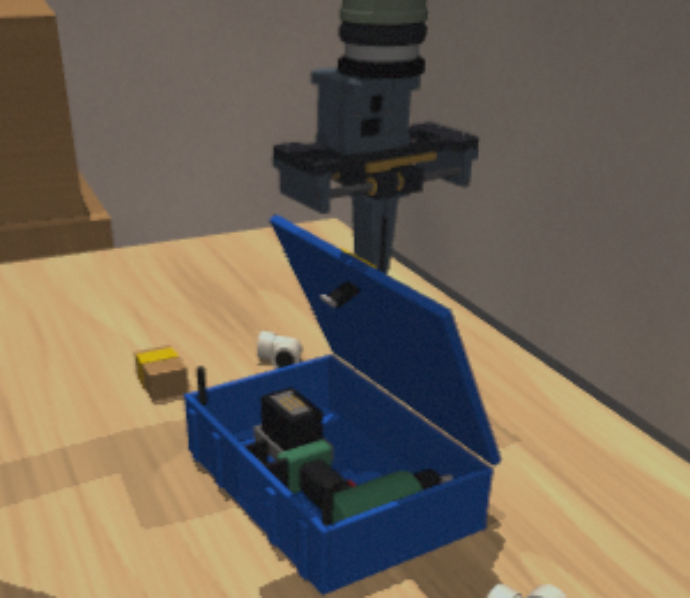

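```bash
python3 -m creep '{"offset":[[0,0,-0.05],[0,0,-0.04],[0,0,0],[0,0,0],[0,0,0]],"rotation":[[0,0,0],[0,0,0],[0,0,0],[0,0,0],[0,0,0]]}'
python3 plan.py 474 -78 330
```

```text
time_s: 14.22
ee_pos: [591.9, 3.4, 329.6]
ee_rot: [-179.7, -0.0, 98.0]
force: [0.3, 0.4, 0.0]
gripper_width: 0.4
pos [591.9   3.4 329.6] rot [-179.7   -0.    98. ] d [-117.9  -81.4    0.4] rv [0. 0. 0.] rows 3
[[-0.0214,-0.0427,0.0001],[-0.0214,-0.0427,0.0001],[-0.0214,-0.0427,0.0001]] [0.0, 0.0, 0.0]
```

```bash
python3 -m creep '{"offset":[[-0.0214,-0.0427,0],[-0.0214,-0.0427,0],[-0.0214,-0.0427,0],[0,0,0],[0,0,0]],"rotation":[[0,0,0],[0,0,0],[0,0,0],[0,0,0],[0,0,0]]}'
python3 -m creep '{"offset":[[0,0,0],[0,0,0],[0,0,0],[0,0,0],[0,0,0]],"rotation":[[0,0,0],[0,0,0],[0,0,0],[0,0,0],[0,0,0]]}'
python3 -m creep '{"offset":[[0,0,0],[0,0,0],[0,0,0],[0,0,0],[0,0,0]],"rotation":[[0,0,0],[0,0,0],[0,0,0],[0,0,0],[0,0,0]]}'
python3 -m creep '{"offset":[[0,0,0],[0,0,0],[0,0,0],[0,0,0],[0,0,0]],"rotation":[[0,0,0],[0,0,0],[0,0,0],[0,0,0],[0,0,0]]}'
python3 -m creep '{"offset":[[0,0,0],[0,0,0],[0,0,0],[0,0,0],[0,0,0]],"rotation":[[0,0,0],[0,0,0],[0,0,0],[0,0,0],[0,0,0]]}'
python3 w.py j_w
python3 - <<'E'
from h import *
b=grab_frame('side')[:,:,::-1]; cv2.imwrite('pics/j_sfull.png',b); cv2.imwrite('pics/j_side.png',cv2.resize(b[0:260,150:450],None,fx=2.3,fy=2.3))
E
```

```text
time_s: 14.85
ee_pos: [474.9, -77.9, 331.1]
ee_rot: [-179.8, -0.0, 98.0]
force: [-0.8, -0.3, 0.7]
gripper_width: 0.8
time_s: 15.48
ee_pos: [474.7, -78.0, 331.6]
ee_rot: [-179.9, -0.0, 98.0]
force: [-0.9, -0.5, -0.3]
gripper_width: 0.1
time_s: 16.1
ee_pos: [474.6, -78.1, 331.7]
ee_rot: [-179.9, -0.0, 98.0]
force: [0.7, -1.0, -0.3]
gripper_width: 0.6
time_s: 16.73
ee_pos: [474.7, -78.0, 331.6]
ee_rot: [-179.9, -0.0, 98.0]
force: [-0.9, -0.4, 0.9]
gripper_width: 0.3
time_s: 17.35
ee_pos: [474.7, -78.0, 331.6]
ee_rot: [-179.9, -0.0, 98.0]
force: [-0.2, -0.4, 0.5]
gripper_width: 0.1
[474.66 -78.04 331.64] [-1.7985e+02 -1.0000e-02  9.8000e+01] [-0.2 -0.4  0.5] 0.06836935893533586 17.35
```

View pics/j_side.png

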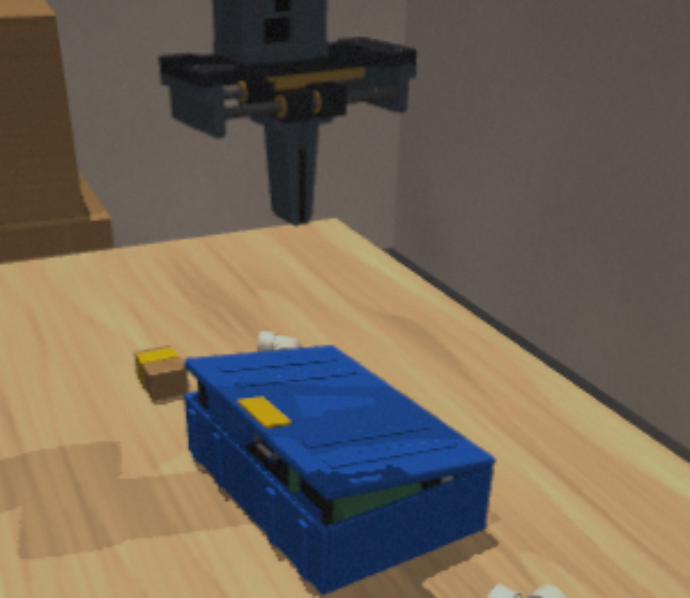

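View pics/j_w.png

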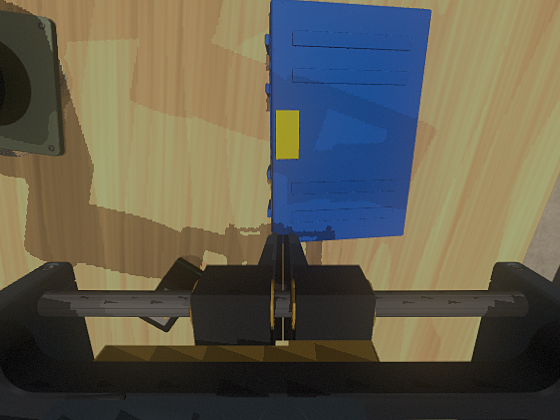

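Run:
```python
from m import *
import pickle
c,st=pickle.load(open('j_w.pkl','rb'));w=cv2.imread('pics/j_w.png');s2=cv2.imread('pics/j_sfull.png')
q=quad(w,(268,100,305,168),yel);r=quad(s2,(248,165,285,195),yel)
print(q[0],q[2].round(1),r[0],r[2].round(1))
X=tri([(c,q[0]),(cs,r[0])]);print(X)
print(np.round([onz(c,p,X[0][2]) for p in q[2]],1))
from plan import plan
plan([X[0][0],X[0][1],145],98)
```

```text
[286.93375206 133.96212676] [[276.1 109.8]
 [298.4 110.4]
 [297.2 158.1]
 [275.8 158.2]] [264.46975223 178.26857746] [[253.6 173.6]
 [263.8 172.1]
 [275.2 182.6]
 [264.6 184.2]]
(array([471.05599853, -12.375259  , 118.51277703]), [np.float64(0.6194036266903145), np.float64(0.6194036266903913)])
[[452.9  14.8 118.5]
 [480.5  17.9 118.5]
 [488.1 -40.4 118.5]
 [460.5 -44.5 118.5]]
pos [474.7 -78.1 331.7] rot [-179.9   -0.    98. ] d [  -3.6   65.7 -186.7] rv [-0.14 -0.    0.  ] rows 4
[[0.0164,0.0015,0.0467],[0.0164,0.0015,0.0467],[0.0164,0.0014,0.0467],[0.0164,0.0014,0.0467]] [-0.04, -0.0, 0.0]
```

```bash
python3 -m creep '{"offset":[[0.0164,0.0015,0.046],[0.0164,0.0015,0.046],[0.0164,0.0014,0.046],[0.0164,0.0014,0.04],[0,0,0.015]],"rotation":[[0,0,0],[0,0,0],[0,0,0],[0,0,0],[0,0,0]]}'
python3 -m creep '{"offset":[[0,0,0],[0,0,0]],"rotation":[[0,0,0],[0,0,0]]}'
```

```text
time_s: 18.08
ee_pos: [469.1, -11.4, 136.3]
ee_rot: [-179.6, -0.1, 98.1]
force: [0.1, 0.0, 0.6]
gripper_width: 0.6
time_s: 18.32
ee_pos: [471.6, -12.5, 139.5]
ee_rot: [-180.0, 0.0, 98.0]
force: [-0.2, 0.1, -0.2]
gripper_width: 0.6
```

```bash
python3 -m creep '{"offset":[[0,0,0.005],[0,0,0.005],[0,0,0.004],[0,0,0.002]],"rotation":[[0,0,0],[0,0,0],[0,0,0],[0,0,0]]}'
python3 -m creep '{"offset":[[0,0,0.002],[0,0,0.002]],"rotation":[[0,0,0],[0,0,0]]}'
python3 -m creep '{"offset":[[0,0,0.001],[0,0,0]],"rotation":[[0,0,0],[0,0,0]]}'
```

```text
time_s: 18.82
ee_pos: [470.6, -12.4, 122.3]
ee_rot: [-179.8, -0.0, 98.0]
force: [-0.6, -0.3, 0.1]
gripper_width: 0.5
time_s: 19.08
ee_pos: [470.7, -12.3, 118.6]
ee_rot: [-179.9, -0.0, 98.0]
force: [-0.8, -0.4, 0.8]
gripper_width: 0.5
time_s: 19.32
ee_pos: [470.8, -12.3, 117.6]
ee_rot: [-179.9, -0.0, 98.0]
force: [-0.4, -0.1, 0.7]
gripper_width: 0.3
```

```bash
python3 -m creep '{"offset":[[0,0,0.001],[0,0,0.001],[0,0,0]],"rotation":[[0,0,0],[0,0,0],[0,0,0]]}'
python3 -m creep '{"offset":[[0,0,0.001],[0,0,0]],"rotation":[[0,0,0],[0,0,0]]}'
python3 -m creep '{"offset":[[0,0,0.001],[0,0,0]],"rotation":[[0,0,0],[0,0,0]]}'
python3 -m creep '{"offset":[[0,0,0.001],[0,0,0]],"rotation":[[0,0,0],[0,0,0]]}'
```

```text
time_s: 19.7
ee_pos: [470.7, -12.3, 115.6]
ee_rot: [-179.9, -0.0, 98.0]
force: [-0.1, 0.0, -0.4]
gripper_width: 0.4
time_s: 19.95
ee_pos: [470.7, -12.3, 114.6]
ee_rot: [-179.9, -0.0, 98.0]
force: [-0.6, 0.6, 1.1]
gripper_width: 0.5
time_s: 20.2
ee_pos: [470.7, -12.4, 113.6]
ee_rot: [-179.8, -0.0, 98.0]
force: [-0.2, -0.7, 1.0]
gripper_width: 0.7
time_s: 20.45
ee_pos: [470.7, -12.4, 112.6]
ee_rot: [-179.8, -0.0, 98.0]
force: [-0.7, 0.2, 0.9]
gripper_width: 0.5
```

```bash
python3 -m creep '{"offset":[[0,0,0.001],[0,0,0]],"rotation":[[0,0,0],[0,0,0]]}'|sed -n '2p;4p'
python3 -m creep '{"offset":[[0,0,0.001],[0,0,0]],"rotation":[[0,0,0],[0,0,0]]}'|sed -n '2p;4p'
python3 -m creep '{"offset":[[0,0,0.001],[0,0,0]],"rotation":[[0,0,0],[0,0,0]]}'|sed -n '2p;4p'
```

```text
ee_pos: [470.7, -12.4, 111.6]
force: [-0.9, -0.4, 2.1]
ee_pos: [470.6, -12.4, 110.6]
force: [-0.9, -0.1, 2.0]
ee_pos: [470.7, -12.4, 109.6]
force: [-1.7, -0.5, 1.2]
```

```bash
python3 -m creep '{"offset":[[0,0,0.001],[0,0,0]],"rotation":[[0,0,0],[0,0,0]]}'|sed -n '2p;4p'
python3 -m creep '{"offset":[[0,0,0.001],[0,0,0]],"rotation":[[0,0,0],[0,0,0]]}'|sed -n '2p;4p'
python3 -m creep '{"offset":[[0,0,0.001],[0,0,0]],"rotation":[[0,0,0],[0,0,0]]}'|sed -n '2p;4p'
```

```text
ee_pos: [470.7, -12.4, 108.6]
force: [-0.7, -0.2, 1.9]
ee_pos: [470.6, -12.3, 107.6]
force: [-1.2, -0.2, 2.9]
ee_pos: [470.6, -12.4, 106.5]
force: [-2.2, -0.6, 2.7]
```

```bash
python3 -m creep '{"offset":[[0,0,0.001],[0,0,0]],"rotation":[[0,0,0],[0,0,0]]}'|sed -n '2p;4p'
python3 -m creep '{"offset":[[0,0,0.001],[0,0,0]],"rotation":[[0,0,0],[0,0,0]]}'|sed -n '2p;4p'
python3 -m creep '{"offset":[[0,0,0.001],[0,0,0]],"rotation":[[0,0,0],[0,0,0]]}'|sed -n '2p;4p'
```

```text
ee_pos: [470.6, -12.3, 105.5]
force: [-1.7, -0.5, 3.2]
ee_pos: [470.6, -12.3, 104.7]
force: [-2.1, -0.4, 4.1]
ee_pos: [470.6, -12.4, 104.1]
force: [-3.6, -0.5, 6.8]
```

```bash
python3 -m creep '{"offset":[[0,0,0.0007],[0,0,0]],"rotation":[[0,0,0],[0,0,0]]}'|sed -n '2p;4p'
python3 -m creep '{"offset":[[0,0,0.0007],[0,0,0]],"rotation":[[0,0,0],[0,0,0]]}'|sed -n '2p;4p'
```

```text
ee_pos: [470.5, -12.4, 103.7]
force: [-3.9, -0.2, 9.8]
ee_pos: [470.4, -12.4, 103.1]
force: [-4.0, -0.6, 10.7]
```

```bash
python3 -m creep '{"offset":[[0,0,0.0007],[0,0,0]],"rotation":[[0,0,0],[0,0,0]]}'|sed -n '2p;4p'
python3 -m creep '{"offset":[[0,0,0.0005],[0,0,0]],"rotation":[[0,0,0],[0,0,0]]}'|sed -n '2p;4p'
```

```text
ee_pos: [470.4, -12.4, 102.5]
force: [-5.5, -0.2, 12.7]
ee_pos: [470.3, -12.4, 102.1]
force: [-6.2, -1.3, 12.6]
```

```bash
python3 -m creep '{"offset":[[0,0,0.0005],[0,0,0]],"rotation":[[0,0,0],[0,0,0]]}'|sed -n '2p;4p'
python3 -m creep '{"offset":[[0,0,0.0005],[0,0,0]],"rotation":[[0,0,0],[0,0,0]]}'|sed -n '2p;4p'
```

```text
ee_pos: [470.2, -12.4, 101.7]
force: [-5.8, -0.1, 13.5]
ee_pos: [470.2, -12.4, 101.0]
force: [-5.4, 0.2, 12.9]
```

```bash
python3 -m creep '{"offset":[[0,0,0.0006],[0,0,0]],"rotation":[[0,0,0],[0,0,0]]}'|sed -n '2p;4p'
python3 -m creep '{"offset":[[0,0,0.0006],[0,0,0]],"rotation":[[0,0,0],[0,0,0]]}'|sed -n '2p;4p'
```

```text
ee_pos: [470.0, -12.4, 100.0]
force: [-4.5, -1.4, 8.9]
ee_pos: [469.8, -12.4, 98.9]
force: [-4.3, -1.2, 6.4]
```

```bash
python3 -m creep '{"offset":[[0,0,0.0007],[0,0,0]],"rotation":[[0,0,0],[0,0,0]]}'|sed -n '2p;4p'
python3 -m creep '{"offset":[[0,0,0.0006],[0,0,0]],"rotation":[[0,0,0],[0,0,0]]}'|sed -n '2p;4p'
```

```text
ee_pos: [470.7, -12.3, 98.1]
force: [-0.9, 0.4, 2.8]
ee_pos: [471.1, -12.3, 97.4]
force: [-0.2, 0.0, 1.1]
```

```bash
python3 -m creep '{"offset":[[0,0,0.0006],[0,0,0]],"rotation":[[0,0,0],[0,0,0]]}'|sed -n '2p;4p'
python3 -m creep '{"offset":[[0,0,0.0006],[0,0,0]],"rotation":[[0,0,0],[0,0,0]]}'|sed -n '2p;4p'
```

```text
ee_pos: [471.0, -12.3, 96.8]
force: [-0.3, -0.2, 0.9]
ee_pos: [470.7, -12.3, 96.3]
force: [-0.3, 0.1, 0.6]
```

The force climbed to 13.5 N, dropped, and is now near 0, so the catch has snapped. I'll lift away and check.

```bash
python3 -m creep '{"offset":[[0,0,-0.005],[0,0,-0.02],[0,0,-0.05],[0,0,-0.05],[0,0,-0.05]],"rotation":[[0,0,0],[0,0,0],[0,0,0],[0,0,0],[0,0,0]]}'
python3 -m creep '{"offset":[[-0.05,0,-0.04],[0,0,0],[0,0,0],[0,0,0]],"rotation":[[0,0,0],[0,0,0],[0,0,0],[0,0,0]]}'
python3 w.py k_w
python3 - <<'E'
from m import *
import pickle
b=grab_frame('side')[:,:,::-1]; cv2.imwrite('pics/k_sfull.png',b); cv2.imwrite('pics/k_side.png',cv2.resize(b[60:320,130:430],None,fx=2.3,fy=2.3))
t2=grab_frame('top')[:,:,::-1];cv2.imwrite('pics/k_top.png',t2)
c,st=pickle.load(open('k_w.pkl','rb'));w=cv2.imread('pics/k_w.png')
q=quad(w,(240,60,340,200),yel);r=quad(b,(248,165,285,200),yel)
print(q[0],r[0],tri([(c,q[0]),(cs,r[0])]))
E
```

```text
time_s: 26.32
ee_pos: [470.9, -12.3, 273.4]
ee_rot: [-179.9, 0.0, 98.0]
force: [0.3, -1.2, -0.2]
gripper_width: 0.3
time_s: 26.82
ee_pos: [477.2, -59.8, 309.0]
ee_rot: [-179.7, -0.1, 98.0]
force: [0.6, 0.2, -0.3]
gripper_width: 0.0
[477.19 -59.8  309.02] [-1.7969e+02 -7.0000e-02  9.8050e+01] [ 0.6  0.2 -0.3] 0.016434073257544087 26.825
[280.00130949 148.42711788] [263.15703183 188.18425103] (array([466.67046733, -13.30212395,  93.47409176]), [np.float64(0.6718668430147058), np.float64(0.6718668430147117)])
```

View pics/k_side.png

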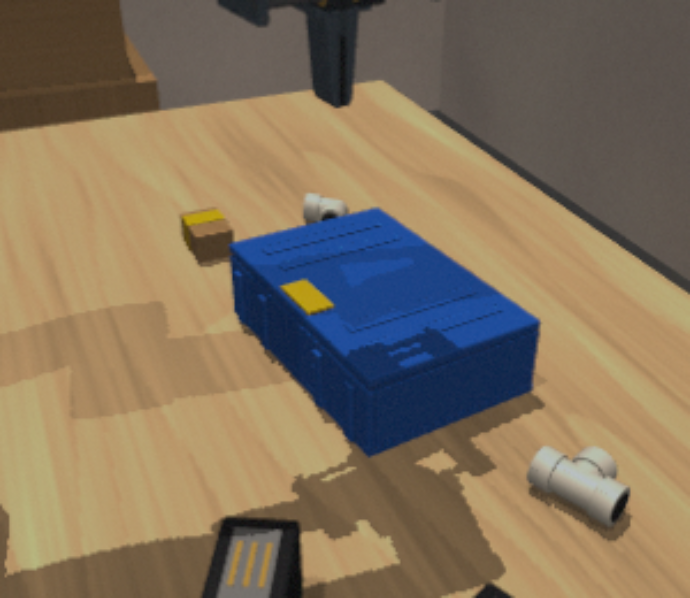

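View pics/k_top.png

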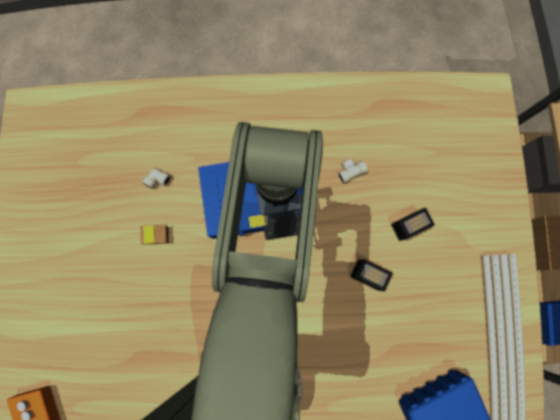

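The side view shows the lid shut, with the pad at z≈93 mm, down from 118 when ajar. The fittings and carton sit at the same pixels as at the start. I'll check once more that the lid stays down, then hand in.

```bash
python3 -m creep '{"offset":[[0,0,0],[0,0,0],[0,0,0],[0,0,0],[0,0,0]],"rotation":[[0,0,0],[0,0,0],[0,0,0],[0,0,0],[0,0,0]]}'
python3 - <<'E'
from m import *
b=np.ascontiguousarray(grab_frame('side')[:,:,::-1]);print('pad side',quad(b,(248,165,285,200),yel)[0])
print(env.state()['time_s']);env.job_done()
E
```

```text
time_s: 27.6
ee_pos: [478.0, -60.7, 310.4]
ee_rot: [-179.9, -0.0, 98.0]
force: [0.3, -0.0, -0.3]
gripper_width: 0.4
pad side [263.15824502 188.19161569]
27.65
the job is handed in; nothing more can be done
```

The job is handed in at 27.7 s. I stood the smallest battery pack upright in the pocket, pulled the lid over from behind, and pressed the yellow pad until the catch snapped.

- **Press:** the vertical force peaked at 13.5 N (about 15 N in total), at a tool height of 101.7 mm. It then fell to about 1 N by 97.4 mm, and I stopped 5.4 mm past the peak. The highest load I read was well under the 25 N limit.
- **Lid:** with the arm clear, the lid stayed shut. The pad measured 93.5 mm high, against 118.5 mm when ajar. Its side-view position had not moved 0.8 s later.
- **Height mismatch:** the tool stopped at about 96 mm, while the cameras put the pad at 93.5 mm. That fits the lid snapping down a little further and the 2 mm calibration.
- **Other items:** the tee, elbow and carton sit at the same pixels in the top view as at the start, judged by eye.
- **Battery:** I last saw it seated in the pocket just before the lid closed, and have not seen it since.

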